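Close the finishing canister and lift its outer lid for inspection

TASK

In the turned wooden canister a loose disc is propped up on one side: first press it down until it lies level. Then pick up the nested pair of lids as one by the inner lid's knob and lower them gently, still nested, onto the canister until the inner lid is fully home. Last, grip the outer lid by its collar and lift it off alone, without disturbing the inner lid, and finish while holding it level above the canister, completely clear of the top of the inner knob, so that the instructor can see the inner lid; leave everything else on the bench where it is.

Things in the scene. Friction and masses are not known exactly. Their poses are not given: they have to be found in the camera images.
- canister: Turned wooden canister fixed to the bench, open on top: 108 mm outside diameter, 70 mm high, bore 84 mm. In it, 22 mm below the rim (48 mm above the bench), is the ledge that the disc 'plate' lies on. Origin: centre of the underside, on the bench; z up. Yaw is arbitrary.
- stud_top (a point): Top of a round steel stud, 10 mm across, in the canister's ledge 33 mm from the axis, on the canister's own -x side. At the start it stands 10 mm above the ledge, under the disc's high side. It slides down stiffly (about 4 N on the stud, 5 to 9 N on the disc by place) and stays down, without springing back.
- plate: Loose plywood disc in the canister's bore, 80 mm diameter, 6 mm thick, 60 g. Origin: centre of its underside; z its upward normal. At the start it slopes 8 degrees, high side over the stud; lying level on the ledge its underside is 48 mm and its top 54 mm above the bench. While it slopes the inner lid cannot go home.
- inner_lid: Pale wooden inner lid, 0.22 kg. Origin: centre of the underside; z up; at the start on the bench. From below: plug 80 mm diameter, 0 to 12 mm (tapers to 72 at the foot); flange 98 mm diameter, 12 to 18 mm; upright round knob 20 mm diameter, 18 to 84 mm. Home: plug in the bore, flange on the canister's rim, origin 58 mm above the bench on the canister's axis.
- outer_lid: Darker outer lid, 0.18 kg, loose on the inner flange; the inner knob stands up through it (34 mm above the collar) and lifts both. Origin: centre of the skirt's lower edge, nested 2 mm above the inner lid's. Skirt 127 mm outside, 117 inside, 0 to 16 mm; top disc to 22 mm, hole 24 mm; grip: round collar 50 mm outside, 40 inside, 22 to 48 mm.
- screwdriver: Bystander, leave alone: screwdriver, 200 long, lying between the canister and the lids (mm).
- sanding_block: Bystander, leave alone: cork block 65 x 110 x 30 high, near the robot (mm).
- try_square: Bystander, leave alone: wood and steel try square, 120 x 160, 16 high, lying behind (mm).
- mallet: Bystander, leave alone: hammer-shaped wooden mallet, 270 long, lying behind (mm).
- glue: Bystander, leave alone: glue bottle, 60 across, 160 high, standing behind on the left (mm).
- offcut: Bystander, leave alone: strip of wood 160 x 45 x 22 high, front right (mm).
- gauge: Bystander, leave alone: marking gauge, 180 long, 44 high, lying on the left (mm).
There are look-alikes about, which are no part of the job. Of the things like the plate, leave any that is turquoise; of the rest the larger one is meant.

How it is judged (in metres and radians):
On the way, in this order (a step that is already met when the one before it is completed fails the run):
1. the disc pressed level on its ledge while the lids still stand where they were (z of plate in the frame of canister between 0.0455 and 0.0505 m and angle between plate's own z axis and vertical below 0.035 rad and distance of inner_lid from where it was at the start of the episode below 0.015 m), for 0.2 s.
2. the inner lid fully home in the canister with the outer lid still nested on it (z of inner_lid in the frame of canister between 0.0555 and 0.061 m and horizontal distance between inner_lid and canister below 0.0045 m and angle between inner_lid's own z axis and vertical below 0.04 rad and z of plate in the frame of canister between 0.0455 and 0.0505 m and angle between plate's own z axis and vertical below 0.035 rad and z of outer_lid in the frame of inner_lid below 0.008 m), for 0.2 s.
At the end, for the whole second after the job is handed in: Disc level on its ledge (2.5 mm, 2 deg); inner lid home (2.5 mm in height, 4.5 mm sideways, 2.3 deg), untouched; outer lid held still in the fingers, within 11 deg of level and 60 mm of the canister's axis, lower edge at least 145 mm above the bench, touching nothing else (z of plate in the frame of canister between 0.0455 and 0.0505 m and angle between plate's own z axis and vertical below 0.035 rad and z of inner_lid in the frame of canister between 0.0555 and 0.061 m and horizontal distance between inner_lid and canister below 0.0045 m and angle between inner_lid's own z axis and vertical below 0.04 rad and height (world z) of outer_lid above 0.145 m and horizontal distance between outer_lid and canister below 0.06 m and angle between outer_lid's own z axis and vertical below 0.2 rad and contact force between the fingers and outer_lid above 1 N and contact force between each of outer_lid, the arm, the fingers and inner_lid below 0.1 N and contact force between outer_lid and canister below 0.1 N and linear speed of outer_lid below 0.03 m/s and linear speed of inner_lid below 0.02 m/s); the arm keeps its last pose, push and grip.
It fails at once if the outer lid parted from the inner lid while the inner lid is not fully home (lifted alone too early, or the inner lid dragged along) (z of outer_lid in the frame of inner_lid above 0.015 m and not (z of inner_lid in the frame of canister between 0.0555 and 0.061 m and horizontal distance between inner_lid and canister below 0.0045 m and angle between inner_lid's own z axis and vertical below 0.04 rad)).
It fails at once if the lids dropped onto the canister (faster than 0.35 m/s within 30 mm of home) (horizontal distance between inner_lid and canister below 0.04 m and z of inner_lid in the frame of canister below 0.088 m and linear speed of inner_lid above 0.35 m/s).
It fails at once if a bystander moved more than 25 mm (distance of any of screwdriver, sanding_block, try_square, mallet, glue, offcut, gauge from where it was at the start of the episode above 0.025 m).
It also fails if it takes over 72 s, if anything falls off the work surface, if the arm or the gripper's body presses on something with over 40 N, if the wrist force passes 120 N, or if a joint passes its speed limit or range.

ROBOT

A 7-joint arm with a two-finger parallel gripper is mounted at the origin on the work surface. World frame = base frame: x ahead of the robot, y to its left, z up, the work surface at z = 0. Lengths are in mm, angles in degrees, forces in N, time in s.
With the tool pointing down it reaches from about 400 to 900 mm from the base axis. Payload 5.6 kg.
Tool frame: the origin (TCP) lies midway between the tips of the shut fingers; the grasp point (between the pads) lies 19 mm behind it (hold_point_z is the distance from the TCP to the grasp point, in mm); z points along the fingers, x is the direction in which the jaws open and shut, and the axes are right-handed (so a half turn about z gives the same grasp; the last joint's range is limited). The gripper opens to 92 mm and grips with 3 to 60 N. Pads are 20 mm wide; open, the fingers measure 128 mm over their backs; the gripper's body (75 mm by 189 mm) begins 69 mm behind the grasp point.
Start: joints at [72.365, 26.786, -0.665, 91.828, 0.344, 61.387, -3.226], TCP at [170.073, -627.363, 214.592] pointing down, gripper open.
Joint ranges: [-144.91, 144.91], [-17.63, 115.5], [-89.93, 88.59], [15.96, 139.68], [-74.01, 254.01], [8.47, 105.57], [-167.45, 167.45]. Speed limits (degrees/s): [147.25, 147.25, 180, 180, 180, 180, 180].

INTERFACE

Orientations are given as a 3x3 rotation matrix whose columns are the frame's x, y, z axes.
In Python, from rig import get_state, read_camera, camera_params, sign_off, hold_point_z gives the robot as it stands.
- The arm moves only by the tool servo_tool, never from a script. Its argument "deltas" is one flat list of numbers, 4 for each row, row after row: the shift along the tool's x, y, z in mm, then the turn about the tool's z in rad. In form: [dx, dy, dz, yaw, dx, dy, dz, yaw, ...]. A call has 1 to 5 rows; each row shifts and turns the commanded pose from where the row before left it, along the tool's axes as they then stand; what a row does not reach is not made up. A row lasts 1/8 s, in which the tool goes at most 62.5 mm and 10.7 degrees, less where a joint would pass 70% of its speed; a pose out of reach is approached as far as the arm can. A call is refused whole if a number of a shift passes 62.5 or a number of a turn 0.188, either way. A call with a gripper value outside its range is refused whole. "grip" is the gripper's target within -1 to 1 (fully open at 1, half-way at 0, shut at -1), set as the call begins (left out, the last holds). The fingers move at their own pace and stop on an object; "grip_force" is the grip in N (left out, the last holds). Time passes only in rows, so rows that do not move let the fingers close. It gives the time, the measured TCP pose, the force and the opening at its end, in the units of the state.
- get_state(): the state, without advancing time (a new reading comes with each control period).
- read_camera(name): name is "side" or "top" or "wrist"; returns the picture (400x640x3 uint8, blue, green, red); there is no depth.
- camera_params(name): a dict with "mtx" (3x3 intrinsics, pixels), "cam_to_world" (4x4, takes a point from camera to world coordinates). Camera axes: x right, y down, z forward; pixel columns grow to the right and rows downward; lengths in mm; the calibration is good to about 2 mm. A picture is of the moment at which its call begins: read the wrist's pose just before it. camera_params takes no time and is no camera call; for the wrist camera it gives the pose at the moment of the call.
- sign_off(): hands the job in, once; it reports no verdict.
The state is a dict: "time": time; "q": joint angles; "dq": joint speeds; "joint_efforts": joint torques, N m; "position": TCP position; "tcp_rot": TCP orientation; "ft_force": force on the tool from outside, world axes, zero at the start; "wrist_torque": the same for the moment, N m; "width": opening from 0.0 (shut) to 1.0 (fully open).
Only numpy, scipy, OpenCV 4.12 (cv2) and the standard library are available. Lean on these libraries where they do the work, as an engineer would, in place of code of your own. Each camera call takes 0.05 s, during which the arm holds its last target.

## Working session

There is one attempt and no reset: what is moved stays moved. The work goes in short steps, Python scripts to look and compute and a tool call to move; the robot and the scene stay as the last step left them, time stands still between calls to the robot, and variables do not carry over. Pictures are saved under pics/ and viewed, and the job is handed in when it is done.

Besides the shell and the picture viewer there is one more tool, called after ">>>" by a JSON object that holds its "fn" and its "kwargs", one argument or row to a line. servo_tool: Moves the arm, as the interface text tells. Its arguments: {"type":"object","properties":{"deltas":{"type":"array","items":{"type":"number"}},"grip":{"type":"number"},"grip_force":{"type":"number"}},"required":["deltas"]}

```bash
mkdir -p pics; ls
python3 - <<'E'
from rig import *
import cv2,numpy as np
s=get_state();print(s['time'],s['position'],s['tcp_rot'],s['width'],hold_point_z)
for n in['side','top','wrist']:
    p=camera_params(n);print(n,np.round(p['mtx'],1).tolist(),np.round(p['cam_to_world'],3).tolist())
    cv2.imwrite(f'pics/{n}0.png',read_camera(n))
E
```

```text
pics
0.0 [ 169.8767258  -626.7941673   213.64957845] [[ 2.61623335e-01 -9.65169875e-01 -5.86079613e-04]
 [-9.65168416e-01 -2.61623961e-01  1.68287802e-03]
 [-1.77759564e-03  1.25385371e-04 -9.99998412e-01]] 1.001607643642331 18.700000000000003
side [[518.2, 0.0, 323.3], [0.0, 518.2, 198.1], [0.0, 0.0, 1.0]] [[-0.76, -0.461, 0.458, -53.932], [-0.65, 0.551, -0.523, 741.011], [-0.011, -0.695, -0.718, 1003.329], [0.0, 0.0, 0.0, 1.0]]
top [[482.2, 0.0, 323.3], [0.0, 482.2, 193.4], [0.0, 0.0, 1.0]] [[-0.009, -0.981, 0.195, 272.789], [-1.0, 0.005, -0.021, 75.916], [0.02, -0.195, -0.981, 1403.017], [0.0, 0.0, 0.0, 1.0]]
wrist [[291.6, 0.0, 319.6], [0.0, 291.6, 203.2], [0.0, 0.0, 1.0]] [[0.261, -0.935, -0.242, 238.058], [-0.965, -0.253, -0.064, -608.086], [-0.001, 0.25, -0.968, 383.914], [0.0, 0.0, 0.0, 1.0]]
```

View pics/side0.png

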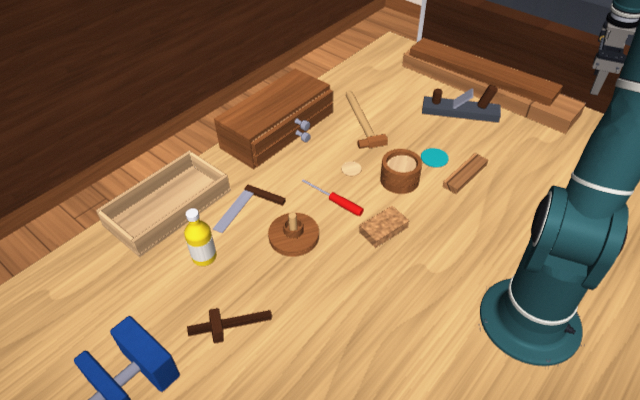

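View pics/top0.png

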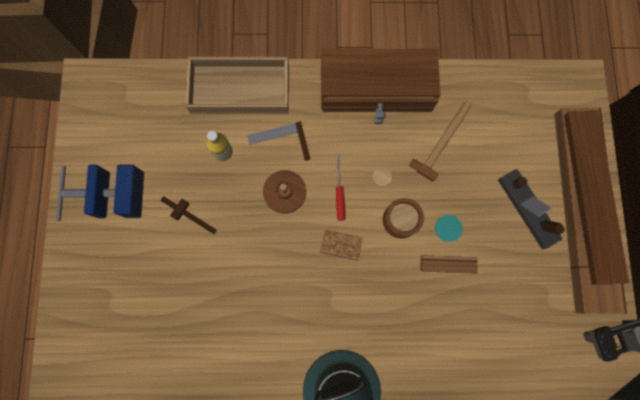

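View pics/wrist0.png

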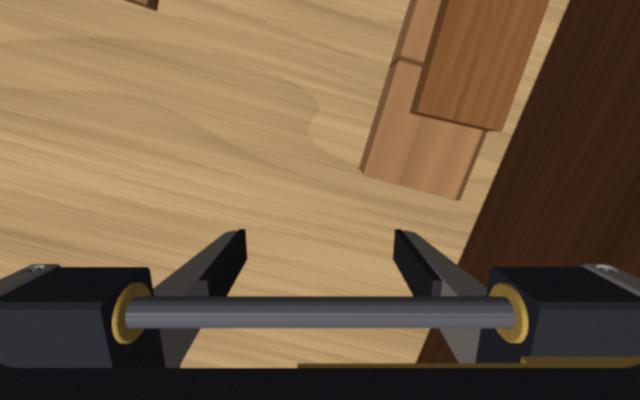

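The top view shows the canister at (403,218), the lids at (285,190) with the knob up, a small decoy disc at (382,177) and the turquoise one at (448,228). I'll zoom in for measurements.

```bash
cat > h.py <<'E'
import numpy as np,cv2
from rig import *
def ray(n,u,v,p=None):
    p=p or camera_params(n);T=np.array(p['cam_to_world']);d=np.linalg.inv(p['mtx'])@[u,v,1.]
    return T[:3,3],T[:3,:3]@d
def onz(n,u,v,z,p=None):
    o,d=ray(n,u,v,p);return o+d*(z-o[2])/d[2]
def proj(n,X,p=None):
    p=p or camera_params(n);T=np.linalg.inv(np.array(p['cam_to_world']));c=T[:3,:3]@np.array(X,float)+T[:3,3]
    q=np.array(p['mtx'])@c;return q[:2]/q[2]
E
python3 - <<'E'
from h import *
for n,v in [('top',218)]:
    im=cv2.imread('pics/top0.png')
    a=cv2.resize(im[190:250,370:435],None,fx=8,fy=8,interpolation=cv2.INTER_CUBIC)
    b=cv2.resize(im[160:220,252:317],None,fx=6,fy=6,interpolation=cv2.INTER_CUBIC)
    im=cv2.imread('pics/side0.png')
    c=cv2.resize(im[140:200,370:435],None,fx=8,fy=8,interpolation=cv2.INTER_CUBIC)
    cv2.imwrite('pics/ca.png',a);cv2.imwrite('pics/cb.png',b);cv2.imwrite('pics/cc.png',c)
print(onz('top',403,218,70),onz('top',285,190,40),onz('side',401,160,70),onz('side',293,228,50))
E
```

```text
[ 466.69854169 -175.679321     70.        ] [554.69412246 156.57154637  40.        ] [ 473.56909169 -181.81645983   70.        ] [544.67562261 170.37862624  50.        ]
```

View pics/ca.png

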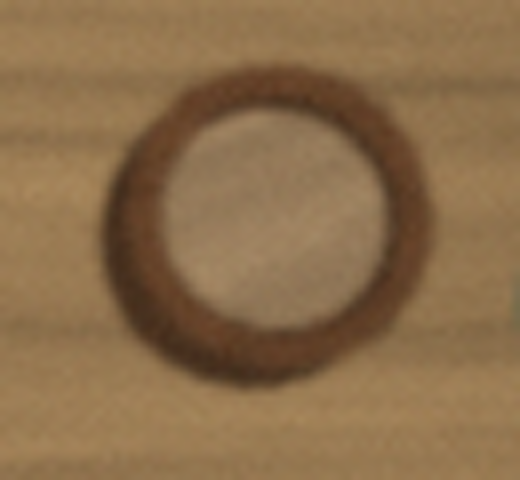

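View pics/cc.png

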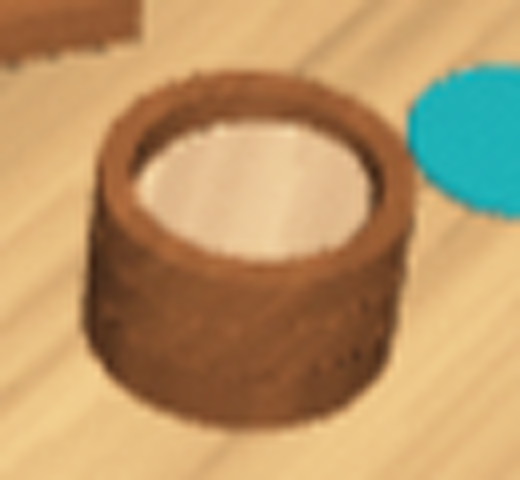

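View pics/cb.png

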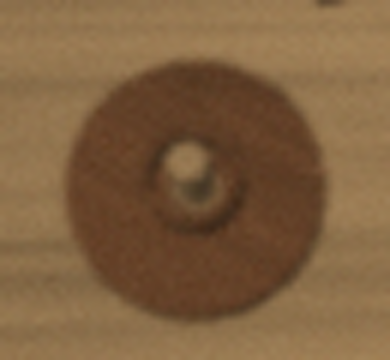

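>>> {"fn": "servo_tool", "kwargs": {
  "deltas": [-40,-36,0,0,-40,-36,0,0,-40,-36,0,0,-40,-36,0,0,-40,-36,0,0]
}}

```text
time: 0.78
position: [292.1, -385.5, 214.5]
tcp_rot: [[0.262, -0.965, 0.0], [-0.965, -0.262, -0.0], [0.0, -0.0, -1.0]]
ft_force: [1.1, 0.1, 0.0]
width: 0.997
```

>>> {"fn": "servo_tool", "kwargs": {
  "deltas": [-40,-36,0,0,-40,-36,0,0,-40,-36,0,0,-34,-36,0,0,0,0,0,0]
}}

```text
time: 1.4
position: [391.7, -197.7, 214.7]
tcp_rot: [[0.269, -0.963, 0.001], [-0.963, -0.269, 0.001], [-0.0, -0.001, -1.0]]
ft_force: [0.4, 0.5, 0.7]
width: 0.998
```

>>> {"fn": "servo_tool", "kwargs": {
  "deltas": [0,0,0,0,0,0,0,0]
}}

```text
time: 1.65
position: [389.5, -202.1, 214.4]
tcp_rot: [[0.259, -0.966, -0.0], [-0.966, -0.259, -0.0], [0.0, 0.001, -1.0]]
ft_force: [-1.1, -0.6, -0.7]
width: 0.999
```

Run:
```python
from h import *
s=get_state();print(s['time'],s['position'],s['tcp_rot'],s['ft_force'])
p=camera_params('wrist');im=read_camera('wrist');cv2.imwrite('pics/w1.png',im)
np.savez('w1.npz',**p)
```

```text
1.65 [ 389.45348158 -202.10390049  214.41712768] [[ 2.59255311e-01 -9.65808695e-01 -4.97846071e-04]
 [-9.65808823e-01 -2.59255274e-01 -1.39018468e-04]
 [ 5.19602536e-06  5.16865404e-04 -9.99999866e-01]] [-1.07505952 -0.57179521 -0.68922267]
```

View pics/w1.png

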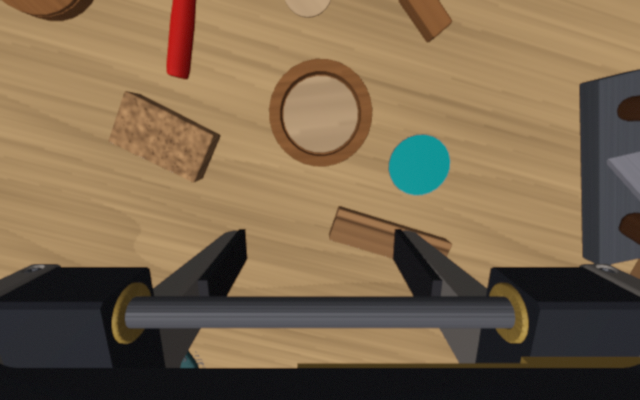

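The canister is at about (320,112) in the wrist view, and the plate slope is not obvious. I'll measure the rim and plate contours.

Run:
```python
from h import *
im=cv2.imread('pics/w1.png');p=dict(np.load('w1.npz'))
c=im[50:175,258:385]
cv2.imwrite('pics/w1c.png',cv2.resize(c,None,fx=4.7,fy=4.7,interpolation=cv2.INTER_CUBIC))
hsv=cv2.cvtColor(c,cv2.COLOR_BGR2HSV)
for (x,y) in [(62,62),(62,45),(40,70),(62,12),(15,60),(62,104),(5,5),(62,22),(62,101)]: print((x,y),hsv[y,x])
```

```text
(62, 62) [ 16  87 175]
(62, 45) [ 16  87 172]
(40, 70) [ 16  87 179]
(62, 12) [ 14 156 131]
(15, 60) [ 14 159 130]
(62, 104) [ 13 166  89]
(5, 5) [ 18 106 174]
(62, 22) [ 13 159  69]
(62, 101) [ 16  95 159]
```

View pics/w1c.png

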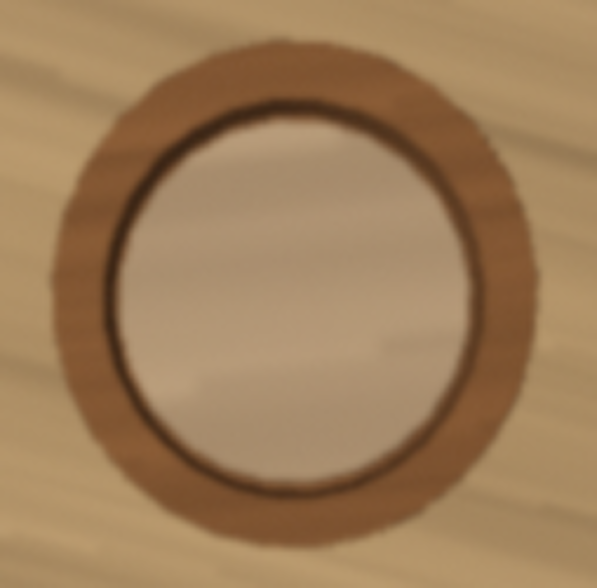

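```bash
cat > m.py <<'E'
from h import *
def masks(im,roi):
    x0,y0,x1,y1=roi;k=6
    c=cv2.resize(im[y0:y1,x0:x1],None,fx=k,fy=k,interpolation=cv2.INTER_CUBIC)
    hsv=cv2.cvtColor(c,cv2.COLOR_BGR2HSV)
    w=((hsv[...,1]>130)&(hsv[...,0]<22)).astype(np.uint8)*255
    w=cv2.morphologyEx(w,cv2.MORPH_OPEN,np.ones((7,7)))
    cs,hi=cv2.findContours(w,cv2.RETR_CCOMP,cv2.CHAIN_APPROX_NONE)
    i=max((i for i in range(len(cs)) if hi[0][i][3]<0),key=lambda i:cv2.contourArea(cs[i]))
    j=max((j for j in range(len(cs)) if hi[0][j][3]==i),key=lambda j:cv2.contourArea(cs[j]))
    f=lambda q:(q[:,0,:]+.5)/k-.5+[x0,y0]
    return f(cs[i]),f(cs[j]),c
def circ(P):
    A=np.c_[2*P[:,:2],np.ones(len(P))];s=np.linalg.lstsq(A,(P[:,:2]**2).sum(1),rcond=None)[0]
    return s[0],s[1],np.sqrt(s[2]+s[0]**2+s[1]**2)
E
python3 - <<'E'
from m import *
im=cv2.imread('pics/w1.png');p=dict(np.load('w1.npz'))
o,i,c=masks(im,(258,50,385,175))
P=np.array([onz('wrist',u,v,70,p) for u,v in o]);print('rim outer',circ(P))
print('cam',p['cam_to_world'][:3,3])
Q=np.array([onz('wrist',u,v,57,p) for u,v in i]);print('plate@57',circ(Q))
im=cv2.imread('pics/side0.png');o2,i2,c=masks(im,(370,140,422,200))
cx,cy,_=circ(P)
cv2.imwrite('pics/sm.png',cv2.drawContours(c,[((o2-[370,140]+.5)*6).astype(int)[:,None]],0,(0,255,0)))
cv2.imwrite('pics/sm.png',cv2.drawContours(c,[((i2-[370,140]+.5)*6).astype(int)[:,None]],0,(255,0,0)))
print('proj centre side',proj('side',[cx,cy,70]))
# plate visible edges: intersect ray with cylinder R=39.8
for az in range(0,360,15): pass
o_,_=ray('side',0,0)
res=[]
for u,v in i2:
    O,d=ray('side',u,v);a=d[:2]@d[:2];b=(O[:2]-[cx,cy])@d[:2];cc=(O[:2]-[cx,cy])@(O[:2]-[cx,cy])-39.8**2
    D=b*b-a*cc
    if D<0: continue
    t=(-b+np.sqrt(D))/a;X=O+t*d
    res.append([np.degrees(np.arctan2(X[1]-cy,X[0]-cx)),X[2]])
res=np.array(res)
for k in range(-180,180,20):
    m=(res[:,0]>=k)&(res[:,0]<k+20)
    if m.any(): print(k+10,m.sum(),res[m,1].mean().round(1))
E
```

```text
rim outer (np.float64(470.622050359031), np.float64(-180.45490340370935), np.float64(53.01368104216082))
cam [ 457.62580535 -183.24336184  384.56509799]
plate@57 (np.float64(470.74910152840334), np.float64(-180.3159531544772), np.float64(40.3788763778367))
proj centre side [401.61885628 160.72825826]
-150 18 57.7
-130 38 50.2
-110 42 37.7
-90 52 29.7
-70 60 26.0
-50 58 26.5
-30 53 30.7
-10 40 37.8
10 27 46.2
30 16 54.0
```

View pics/sm.png

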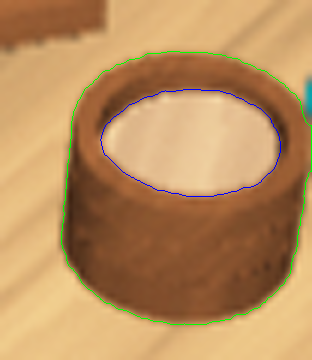

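Run:
```python
from m import *
cx,cy=470.6,-180.4
im=cv2.imread('pics/side0.png');o2,i2,c=masks(im,(370,140,422,200))
def an(i2,n,p=None,R=39.8):
    res=[]
    for u,v in i2:
        O,d=ray(n,u,v,p);a=d[:2]@d[:2];e=O[:2]-[cx,cy];b=e@d[:2];D=b*b-a*(e@e-R*R)
        if D<0: continue
        X=O+(-b+np.sqrt(D))/a*d
        if X[2]<45 : continue
        res.append([np.degrees(np.arctan2(X[1]-cy,X[0]-cx)),X[2]])
    return np.array(res)
res=an(i2[i2[:,1]<163],'side')
for k in range(-180,180,20):
    m=(res[:,0]>=k)&(res[:,0]<k+20)
    if m.any(): print(k+10,m.sum(),res[m,1].mean().round(1))
A=np.c_[np.ones(len(res)),np.cos(np.radians(res[:,0])),np.sin(np.radians(res[:,0]))]
s=np.linalg.lstsq(A,res[:,1],rcond=None)[0];print(s,np.degrees(np.arctan2(s[2],s[1])),np.hypot(s[1],s[2]))
```

```text
-130 21 62.1
-110 20 62.0
-90 25 60.4
-70 30 59.2
-50 30 57.4
-30 28 56.4
-10 22 55.2
10 14 56.1
30 8 58.1
[60.07993283 -4.12598215 -0.11490889] -178.40472095825257 4.12758195026037
```

>>> {"fn": "servo_tool", "kwargs": {
  "deltas": [0,0,0,0.131,0,0,0,0.131,-13,-29,0,0,-12.7,-29.5,0,0,0,0,0,0],
  "grip": -1,
  "grip_force": 20
}}

```text
time: 2.33
position: [449.9, -174.7, 214.4]
tcp_rot: [[0.004, -1.0, 0.001], [-1.0, -0.004, 0.001], [-0.001, -0.001, -1.0]]
ft_force: [-0.9, 0.8, -0.0]
width: 0.475
```

>>> {"fn": "servo_tool", "kwargs": {
  "deltas": [0,0,40,0,0,0,40,0,0,0,34,0,0,0,0,0,0,0,0,0]
}}

```text
time: 2.95
position: [448.9, -175.9, 101.6]
tcp_rot: [[0.002, -1.0, 0.001], [-1.0, -0.002, -0.001], [0.001, -0.001, -1.0]]
ft_force: [0.5, -0.1, 0.2]
width: 0.004
```

>>> {"fn": "servo_tool", "kwargs": {
  "deltas": [0,0,0,0,0,0,0,0]
}}

```text
time: 3.2
position: [449.2, -175.4, 101.7]
tcp_rot: [[0.003, -1.0, 0.002], [-1.0, -0.003, -0.001], [0.001, -0.002, -1.0]]
ft_force: [-0.0, 0.9, 1.0]
width: 0.003
```

Run:
```python
from h import *
s=get_state();print(s['time'],s['position'],s['tcp_rot'],s['ft_force'],s['width'])
p=camera_params('wrist');im=read_camera('wrist');cv2.imwrite('pics/w2.png',im)
im=read_camera('side');cv2.imwrite('pics/s2.png',cv2.resize(im[90:230,300:500],None,fx=4,fy=4,interpolation=cv2.INTER_CUBIC))
```

```text
3.2 [ 449.20985065 -175.44035766  101.67727656] [[ 0.0025295  -0.999995    0.00189536]
 [-0.99999629 -0.00253141 -0.0010066 ]
 [ 0.00101139 -0.0018928  -0.9999977 ]] [-0.02973631  0.88327922  1.02034699] 0.0030702036280260757
```

View pics/w2.png

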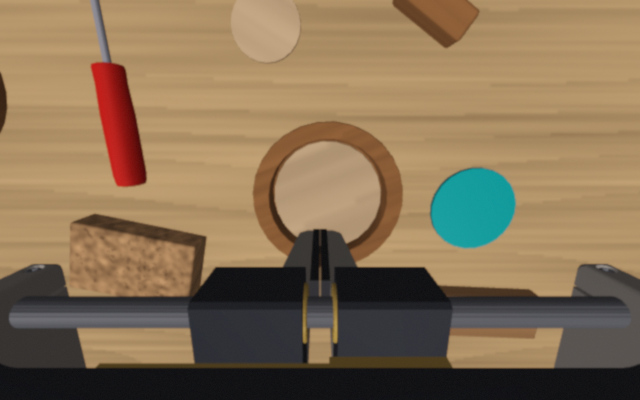

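View pics/s2.png

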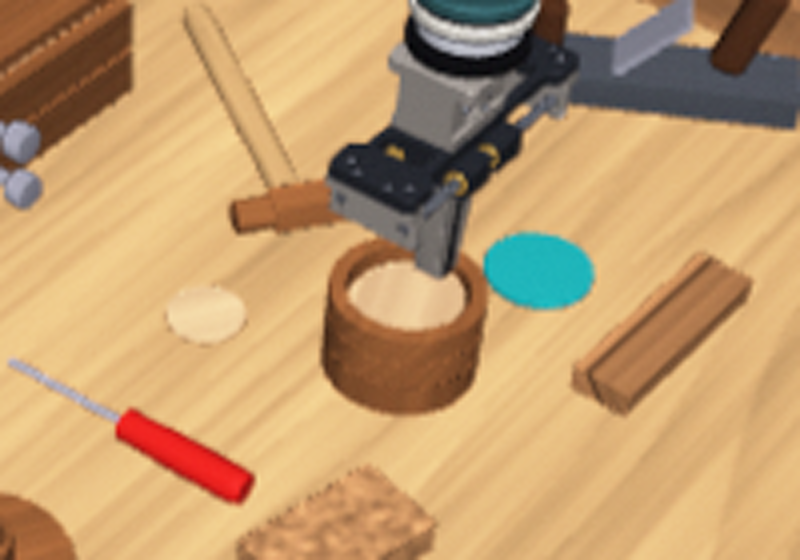

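>>> {"fn": "servo_tool", "kwargs": {
  "deltas": [0,0,12,0,0,0,12,0,0,0,7,0,0,0,3,0,0,0,2,0]
}}

```text
time: 3.92
position: [448.6, -175.0, 64.3]
tcp_rot: [[0.003, -1.0, -0.0], [-1.0, -0.003, 0.0], [-0.0, 0.0, -1.0]]
ft_force: [-0.3, 0.3, 0.2]
width: 0.01
```

>>> {"fn": "servo_tool", "kwargs": {
  "deltas": [0,0,2,0,0,0,1,0]
}}

```text
time: 4.18
position: [448.5, -174.9, 61.8]
tcp_rot: [[0.003, -1.0, -0.0], [-1.0, -0.003, 0.0], [-0.0, 0.0, -1.0]]
ft_force: [-1.3, 0.1, 3.8]
width: 0.008
```

>>> {"fn": "servo_tool", "kwargs": {
  "deltas": [0,0,2,0,0,0,1,0]
}}

```text
time: 4.42
position: [448.5, -175.2, 58.6]
tcp_rot: [[0.003, -1.0, -0.0], [-1.0, -0.003, -0.0], [0.0, 0.0, -1.0]]
ft_force: [-1.4, 1.5, 4.3]
width: 0.006
```

>>> {"fn": "servo_tool", "kwargs": {
  "deltas": [0,0,2,0,0,0,1,0]
}}

```text
time: 4.68
position: [448.4, -175.5, 55.5]
tcp_rot: [[0.002, -1.0, -0.0], [-1.0, -0.002, -0.0], [0.0, 0.0, -1.0]]
ft_force: [-0.7, -0.2, 4.1]
width: 0.006
```

The disc is yielding at about 4 N, as expected. I'll keep pressing until it stops.

>>> {"fn": "servo_tool", "kwargs": {
  "deltas": [0,0,1,0,0,0,1,0]
}}

```text
time: 4.92
position: [448.5, -175.6, 54.4]
tcp_rot: [[0.002, -1.0, -0.001], [-1.0, -0.002, -0.001], [0.001, 0.001, -1.0]]
ft_force: [-6.9, 0.4, 21.4]
width: 0.004
```

>>> {"fn": "servo_tool", "kwargs": {
  "deltas": [0,0,1,0,0,0,0,0]
}}

```text
time: 5.18
position: [448.5, -175.5, 54.3]
tcp_rot: [[0.002, -1.0, -0.001], [-1.0, -0.002, -0.001], [0.001, 0.001, -1.0]]
ft_force: [-8.4, 1.0, 24.2]
width: 0.006
```

The disc stopped hard at 54.3 mm, which matches level. Lifting away to check.

>>> {"fn": "servo_tool", "kwargs": {
  "deltas": [0,0,-4,0,0,0,-16,0,0,0,-40,0,0,30,-50,0,0,30,-50,0],
  "grip": 1
}}

```text
time: 5.8
position: [388.1, -174.8, 214.4]
tcp_rot: [[0.004, -1.0, 0.001], [-1.0, -0.004, 0.0], [-0.0, -0.001, -1.0]]
ft_force: [0.6, -1.2, 0.5]
width: 0.53
```

>>> {"fn": "servo_tool", "kwargs": {
  "deltas": [0,10,0,0,0,0,0,0,0,0,0,0]
}}

```text
time: 6.18
position: [378.6, -174.9, 211.7]
tcp_rot: [[0.003, -1.0, -0.001], [-1.0, -0.003, 0.001], [-0.001, 0.001, -1.0]]
ft_force: [-0.9, 0.7, -0.7]
width: 0.85
```

Run:
```python
from m import *
s=get_state();print(s['time'],s['position'],s['ft_force'],s['width'])
p=camera_params('wrist');im=read_camera('wrist');cv2.imwrite('pics/w3.png',im);np.savez('w3.npz',**p)
im=read_camera('side');cv2.imwrite('pics/s3f.png',im);cv2.imwrite('pics/s3.png',cv2.resize(im[90:230,300:500],None,fx=4,fy=4,interpolation=cv2.INTER_CUBIC))
```

```text
6.175 [ 378.64995736 -174.86476809  211.67232791] [-0.85468347  0.65960674 -0.72991032] 0.8501999241154011
```

View pics/w3.png

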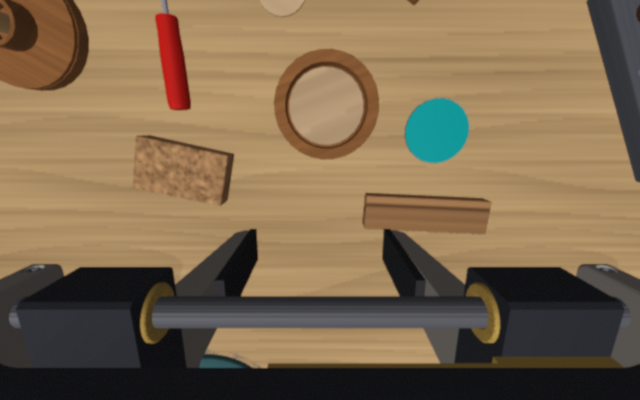

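View pics/s3.png

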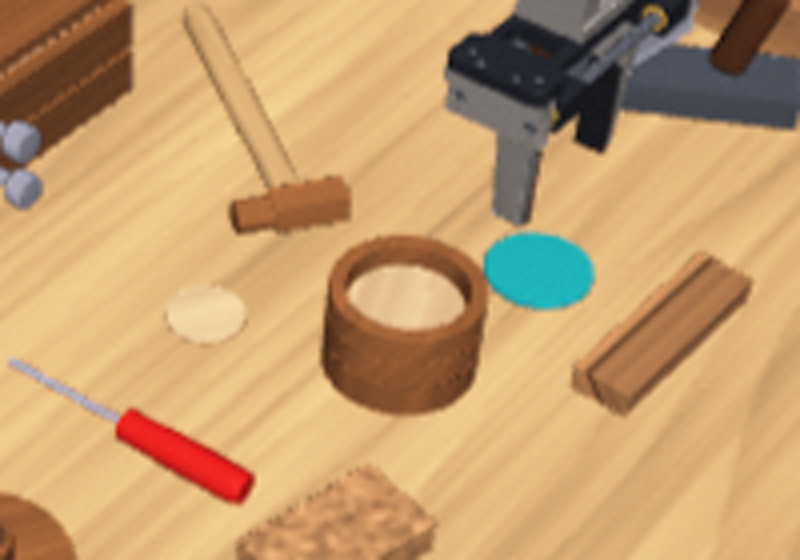

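The wrist view shows an even dark gap all round the disc (bore centre about (326,104)). I'll repeat the side-view height analysis.

Run:
```python
from m import *
im=cv2.imread('pics/w3.png');p=dict(np.load('w3.npz'))
o,i,c=masks(im,(262,40,392,170))
P=np.array([onz('wrist',u,v,70,p) for u,v in o]);P0=circ(P);print('rim outer',P0)
Q=np.array([onz('wrist',u,v,54,p) for u,v in i]);print('plate@54',circ(Q))
for nm in('side0','s3f'):
  im=cv2.imread(f'pics/{nm}.png');o2,i2,c=masks(im,(370,140,422,200))
  cx,cy=470.6,-180.4;res=[]
  for u,v in i2[i2[:,1]<163]:
    O,d=ray('side',u,v);a=d[:2]@d[:2];e=O[:2]-[cx,cy];b=e@d[:2];D=b*b-a*(e@e-39.8**2)
    if D<0: continue
    X=O+(-b+np.sqrt(D))/a*d
    if X[2]>45:res.append([np.degrees(np.arctan2(X[1]-cy,X[0]-cx)),X[2]])
  res=np.array(res);print(nm,[(k+10,res[(res[:,0]>=k)&(res[:,0]<k+20),1].mean().round(1)) for k in range(-140,40,20)])
```

```text
rim outer (np.float64(470.5480546087392), np.float64(-180.42615066340596), np.float64(52.992065076767396))
plate@54 (np.float64(471.10855875514767), np.float64(-180.36105658731958), np.float64(40.38190422058935))
side0 [(-130, np.float64(62.1)), (-110, np.float64(62.0)), (-90, np.float64(60.4)), (-70, np.float64(59.2)), (-50, np.float64(57.4)), (-30, np.float64(56.4)), (-10, np.float64(55.2)), (10, np.float64(56.1)), (30, np.float64(58.1))]
s3f [(-130, np.float64(53.6)), (-110, np.float64(53.9)), (-90, np.float64(53.7)), (-70, np.float64(54.1)), (-50, np.float64(53.7)), (-30, np.float64(54.2)), (-10, np.float64(54.0)), (10, np.float64(56.3)), (30, np.float64(57.4))]
```

The disc now reads 54 mm (54 expected) all along the visible arc, so it is level. Moving on to look at the lids.

>>> {"fn": "servo_tool", "kwargs": {
  "deltas": [-49,-12,0,0,-49,-12,0,0,-49,-12,0,0,-49,-13,0,0,-49,-13,0,0]
}}

```text
time: 6.9
position: [440.2, 71.9, 211.9]
tcp_rot: [[0.003, -1.0, -0.001], [-1.0, -0.003, 0.001], [-0.001, 0.001, -1.0]]
ft_force: [0.5, -0.3, 0.3]
width: 0.999
```

>>> {"fn": "servo_tool", "kwargs": {
  "deltas": [-48,-12,0,0,-47,-12,0,0,0,0,0,0,0,0,0,0,0,0,0,0]
}}

```text
time: 7.52
position: [463.5, 163.6, 212.1]
tcp_rot: [[0.001, -1.0, -0.001], [-1.0, -0.001, -0.001], [0.001, 0.001, -1.0]]
ft_force: [-0.6, -0.3, -0.2]
width: 0.996
```

Run:
```python
from m import *
s=get_state();print(s['time'],s['position'],s['tcp_rot'],s['width'])
p=camera_params('wrist');im=read_camera('wrist');cv2.imwrite('pics/w4.png',im);np.savez('w4.npz',**p);print(p['cam_to_world'][:3,3])
```

```text
7.525 [463.5379017  163.60167814 212.08755542] [[ 7.84279774e-04 -9.99999193e-01 -9.99897170e-04]
 [-9.99999386e-01 -7.83496903e-04 -7.83103187e-04]
 [ 7.82319138e-04  1.00051073e-03 -9.99999193e-01]] 0.9961216584018439
[534.22226473 164.48834685 382.19316027]
```

View pics/w4.png

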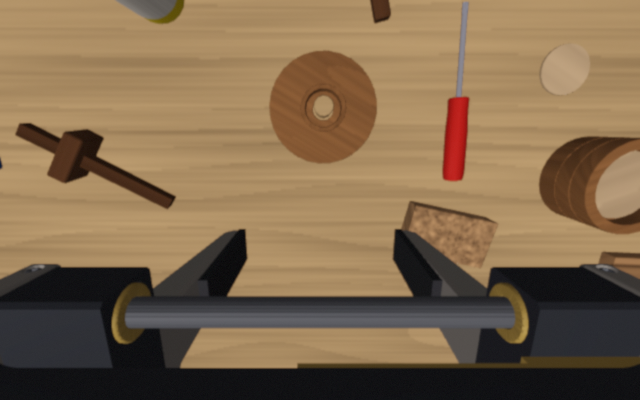

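Run:
```python
from m import *
im=cv2.imread('pics/w4.png');p=dict(np.load('w4.npz'))
x0,y0,k=262,45,5
c=cv2.resize(im[y0:170,x0:386],None,fx=k,fy=k,interpolation=cv2.INTER_CUBIC);h=cv2.cvtColor(c,cv2.COLOR_BGR2HSV)
cv2.imwrite('pics/w4c.png',c)
w=((h[...,1]>125)).astype(np.uint8)*255
w=cv2.morphologyEx(w,cv2.MORPH_OPEN,np.ones((5,5)))
cs,hi=cv2.findContours(w,cv2.RETR_CCOMP,cv2.CHAIN_APPROX_NONE)
f=lambda q:(q[:,0,:]+.5)/k-.5+[x0,y0]
for i,q in enumerate(cs):
    if cv2.contourArea(q)<1500: continue
    px=f(q)
    for z in(24,84): print(i,hi[0][i][3],px.mean(0).round(1),z,np.round(circ(np.array([onz('wrist',u,v,z,p) for u,v in px])),1))
```

```text
0 -1 [322.6 106.5] 24 [555.2 160.6  62.7]
0 -1 [322.6 106.5] 84 [551.7 161.3  52.2]
1 0 [323.  107.4] 24 [557.  160.3  13.1]
1 0 [323.  107.4] 84 [553.2 161.   10.9]
```

View pics/w4c.png

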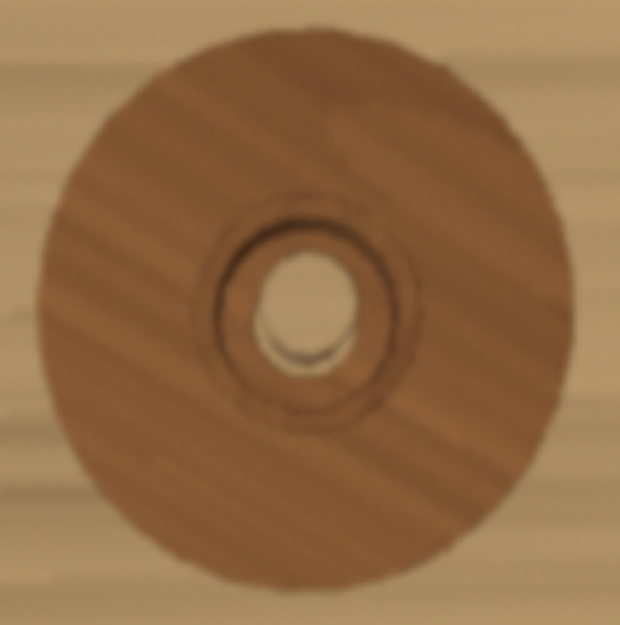

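Lids centre on two estimates: disc outline (555.2,160.6) with radius 62.7 (63.5 expected), knob top about (555,161). Both agree, so I'm going in.

>>> {"fn": "servo_tool", "kwargs": {
  "deltas": [3,-31,0,0,0,-31,0,0,0,-30,0,0,0,0,30,0,0,0,40,0]
}}

```text
time: 8.2
position: [556.9, 161.0, 142.6]
tcp_rot: [[0.0, -1.0, 0.003], [-1.0, -0.0, 0.0], [-0.0, -0.003, -1.0]]
ft_force: [0.8, -0.3, -0.3]
width: 0.998
```

>>> {"fn": "servo_tool", "kwargs": {
  "deltas": [0,0,30,0,0,0,20,0,0,0,0,0,0,0,0,0]
}}

```text
time: 8.7
position: [556.5, 162.4, 93.7]
tcp_rot: [[0.002, -1.0, 0.002], [-1.0, -0.002, 0.001], [-0.001, -0.002, -1.0]]
ft_force: [-0.2, -0.3, -0.0]
width: 1.001
```

Run:
```python
from m import *
s=get_state();print(s['time'],s['position'],s['tcp_rot'][0],s['ft_force'])
im=read_camera('wrist');cv2.imwrite('pics/w5.png',im)
im=read_camera('side');cv2.imwrite('pics/s5.png',cv2.resize(im[130:270,190:390],None,fx=4,fy=4,interpolation=cv2.INTER_CUBIC))
```

```text
8.7 [556.53244415 162.42432984  93.68781263] [ 0.00246825 -0.99999527  0.00183444] [-0.17062656 -0.30242504 -0.01924946]
```

View pics/s5.png

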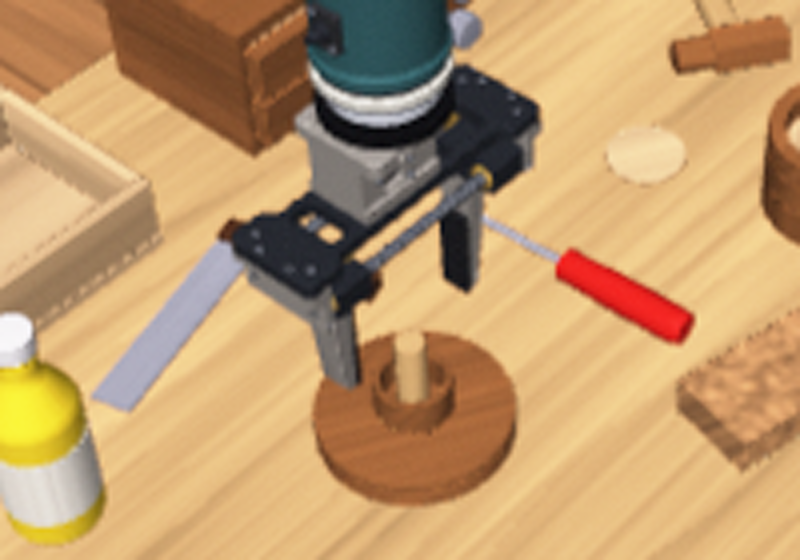

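View pics/w5.png

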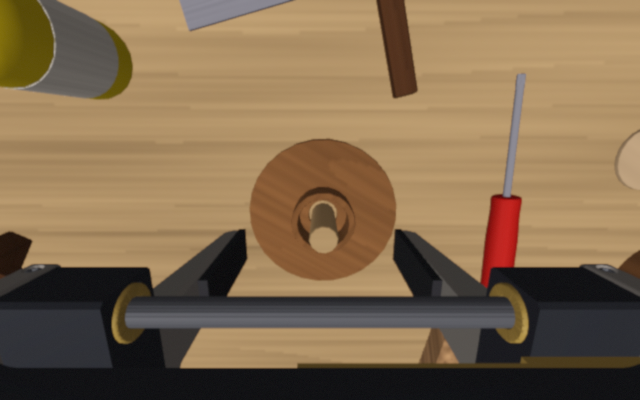

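The wrist view shows the knob at (323,240), midway between the fingers. Descending, then closing.

>>> {"fn": "servo_tool", "kwargs": {
  "deltas": [1,1,16,0,0,0,14,0,0,0,7,0,0,0,0,0,0,0,0,0]
}}

```text
time: 9.43
position: [554.9, 161.4, 55.7]
tcp_rot: [[0.003, -1.0, 0.0], [-1.0, -0.003, 0.0], [-0.0, -0.0, -1.0]]
ft_force: [-0.0, -0.2, -0.2]
width: 0.998
```

>>> {"fn": "servo_tool", "kwargs": {
  "deltas": [0,0,0,0,0,0,0,0,0,0,0,0,0,0,0,0,0,0,0,0],
  "grip": -1,
  "grip_force": 40
}}

```text
time: 10.05
position: [554.7, 161.2, 55.6]
tcp_rot: [[0.003, -1.0, 0.0], [-1.0, -0.003, -0.0], [0.0, -0.0, -1.0]]
ft_force: [-0.1, 0.7, -0.3]
width: 0.475
```

>>> {"fn": "servo_tool", "kwargs": {
  "deltas": [0,0,0,0,0,0,0,0,0,0,0,0,0,0,0,0]
}}

```text
time: 10.55
position: [554.6, 160.6, 55.4]
tcp_rot: [[0.002, -1.0, -0.0], [-1.0, -0.002, -0.001], [0.001, 0.0, -1.0]]
ft_force: [-0.7, -1.2, -0.3]
width: 0.21
```

Run:
```python
from m import *
s=get_state();print(s['time'],s['position'],s['tcp_rot'][0],s['ft_force'],s['width'])
im=read_camera('side');cv2.imwrite('pics/s6.png',cv2.resize(im[130:270,190:390],None,fx=4,fy=4,interpolation=cv2.INTER_CUBIC))
```

```text
10.55 [554.62763305 160.55724     55.40016865] [ 2.28896051e-03 -9.99997301e-01 -3.99143786e-04] [-0.74672339 -1.21520928 -0.30306326] 0.21018562395267126
```

View pics/s6.png

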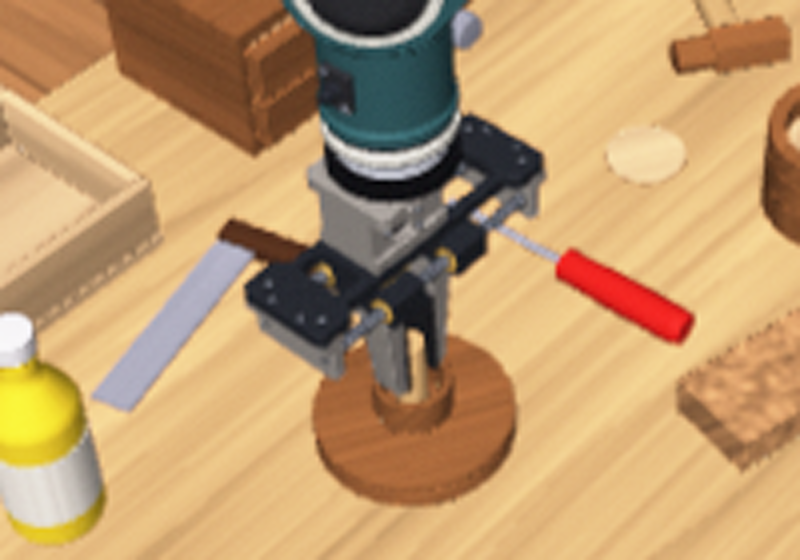

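Grip width is about 19–20 mm, which matches the knob. Lifting smoothly.

>>> {"fn": "servo_tool", "kwargs": {
  "deltas": [0,0,0,0,0,0,-4,0,0,0,-10,0,0,0,-10,0,0,0,-6,0]
}}

```text
time: 11.22
position: [555.0, 161.6, 86.6]
tcp_rot: [[0.003, -1.0, 0.001], [-1.0, -0.003, 0.0], [-0.0, -0.001, -1.0]]
ft_force: [-0.2, -0.5, -4.3]
width: 0.21
```

>>> {"fn": "servo_tool", "kwargs": {
  "deltas": [0,0,0,0,0,0,-15,0,0,0,-20,0,0,0,-25,0,0,0,-25,0]
}}

```text
time: 11.85
position: [554.9, 161.5, 172.7]
tcp_rot: [[0.003, -1.0, 0.001], [-1.0, -0.003, 0.0], [-0.0, -0.001, -1.0]]
ft_force: [-0.1, 0.3, -5.0]
width: 0.214
```

>>> {"fn": "servo_tool", "kwargs": {
  "deltas": [0,0,-20,0,0,0,-10,0,0,0,0,0,0,0,0,0]
}}

```text
time: 12.35
position: [554.1, 160.9, 199.9]
tcp_rot: [[0.003, -1.0, -0.001], [-1.0, -0.003, -0.0], [0.0, 0.001, -1.0]]
ft_force: [-0.4, -1.0, -5.2]
width: 0.21
```

Run:
```python
from m import *
s=get_state();print(s['time'],s['position'],s['tcp_rot'],s['ft_force'],s['wrist_torque'],s['width'])
im=read_camera('side');cv2.imwrite('pics/s7.png',cv2.resize(im[100:260,190:420],None,fx=3.4,fy=3.4,interpolation=cv2.INTER_CUBIC))
```

```text
12.35 [554.14952452 160.905704   199.87171037] [[ 2.60771726e-03 -9.99995680e-01 -1.35635009e-03]
 [-9.99996490e-01 -2.60707807e-03 -4.72818438e-04]
 [ 4.69280285e-04  1.35757831e-03 -9.99998968e-01]] [-0.40832826 -0.95619317 -5.22820789] [0.03257335 0.06112071 0.0177842 ] 0.20960214319570916
```

View pics/s7.png

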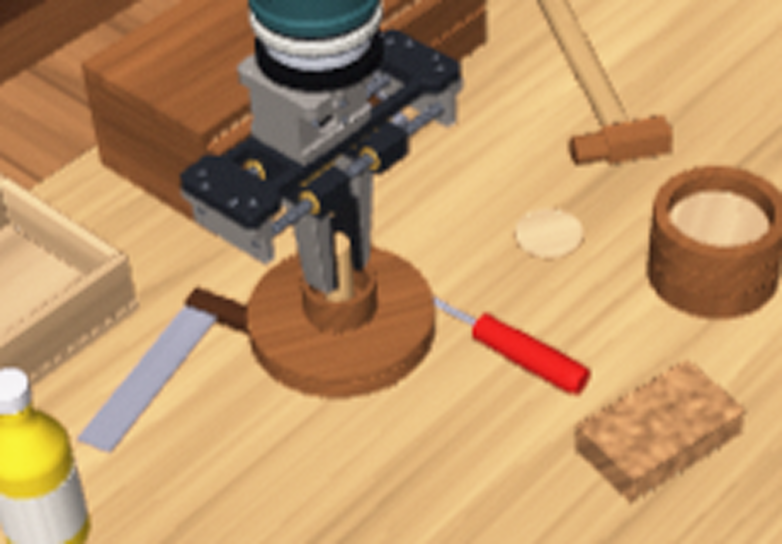

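The lids hang level and nested (load 5 N). Carrying them to the canister at about 140 mm.

>>> {"fn": "servo_tool", "kwargs": {
  "deltas": [15,4,0,0,25,6,0,0,30,8,0,0,32,8,0,0,32,8,0,0]
}}

```text
time: 13.02
position: [520.0, 24.9, 200.1]
tcp_rot: [[0.002, -1.0, -0.001], [-1.0, -0.002, -0.001], [0.001, 0.001, -1.0]]
ft_force: [0.2, -0.2, -4.4]
width: 0.206
```

>>> {"fn": "servo_tool", "kwargs": {
  "deltas": [32,8,0,0,32,8,0,0,32,8,0,0,32,8,0,0,30,7,0,0]
}}

```text
time: 13.65
position: [481.1, -133.0, 200.2]
tcp_rot: [[0.002, -1.0, -0.001], [-1.0, -0.002, -0.0], [0.0, 0.001, -1.0]]
ft_force: [-0.0, 0.0, -3.9]
width: 0.209
```

>>> {"fn": "servo_tool", "kwargs": {
  "deltas": [25,6,0,0,15,4,0,0,9,2,0,0,0,0,0,0,0,0,0,0]
}}

```text
time: 14.28
position: [470.9, -178.9, 200.6]
tcp_rot: [[0.004, -1.0, 0.0], [-1.0, -0.004, 0.0], [-0.0, -0.0, -1.0]]
ft_force: [-0.1, 0.4, -5.4]
width: 0.206
```

>>> {"fn": "servo_tool", "kwargs": {
  "deltas": [0,0,0,0,0,0,0,0]
}}

```text
time: 14.52
position: [470.8, -179.5, 200.6]
tcp_rot: [[0.004, -1.0, 0.0], [-1.0, -0.004, 0.0], [-0.0, -0.0, -1.0]]
ft_force: [0.4, -0.4, -4.5]
width: 0.207
```

Run:
```python
from m import *
for _ in range(3):
    s=get_state();print(s['time'],s['position'],s['tcp_rot'][0],s['ft_force'],s['width'])
    p=camera_params('wrist');im=read_camera('wrist')
cv2.imwrite('pics/w8.png',im);np.savez('w8.npz',**p)
im=read_camera('side');cv2.imwrite('pics/s8f.png',im);cv2.imwrite('pics/s8.png',cv2.resize(im[60:220,300:500],None,fx=3.7,fy=3.7,interpolation=cv2.INTER_CUBIC))
```

```text
14.525 [ 470.7763054  -179.48198746  200.5899832 ] [ 3.69961576e-03 -9.99993156e-01  2.89784860e-05] [ 0.37482885 -0.38294439 -4.53651624] 0.20684298957941563
14.575 [ 470.74532413 -179.57727361  200.5855415 ] [ 3.52816690e-03 -9.99993776e-01 -5.29478414e-06] [-0.72990346  0.49766864 -4.38336267] 0.20678391681754935
14.625 [ 470.6686245  -179.73130362  200.55595159] [ 3.17768109e-03 -9.99994950e-01 -5.63989258e-05] [ 0.08733057 -0.5604593  -4.64167265] 0.20488404214480238
```

View pics/s8.png

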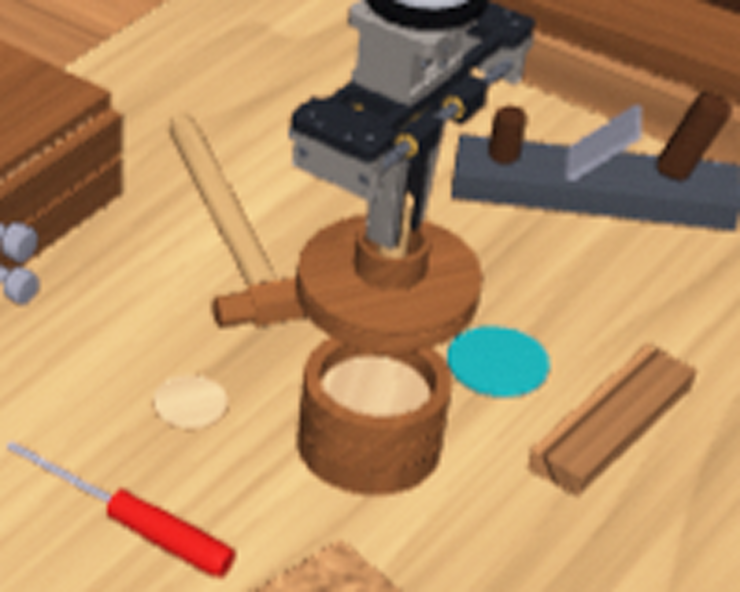

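View pics/w8.png

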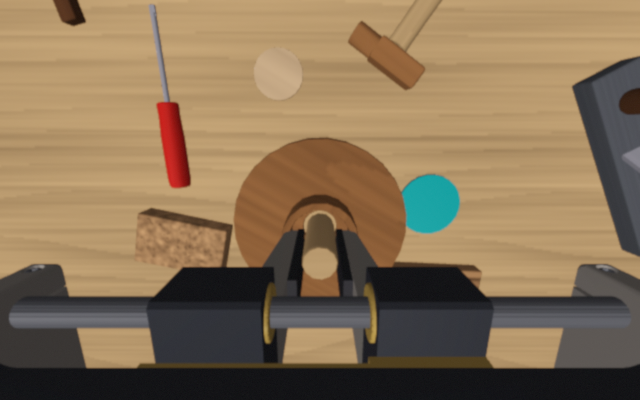

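Centred within about 1 mm. Lowering, quickly at first and then gently.

>>> {"fn": "servo_tool", "kwargs": {
  "deltas": [0.5,0,10,0,0,0,18,0,0,0,18,0,0,0,12,0,0,0,7,0]
}}

```text
time: 15.35
position: [470.3, -180.4, 134.7]
tcp_rot: [[0.003, -1.0, -0.001], [-1.0, -0.003, 0.0], [-0.0, 0.001, -1.0]]
ft_force: [0.6, 0.3, -5.0]
width: 0.207
```

>>> {"fn": "servo_tool", "kwargs": {
  "deltas": [0,0,2,0,0,0,2,0,0,0,2,0,0,0,2,0,0,0,0,0]
}}

```text
time: 15.98
position: [470.5, -180.5, 127.5]
tcp_rot: [[0.003, -1.0, -0.0], [-1.0, -0.003, -0.0], [0.0, 0.0, -1.0]]
ft_force: [0.1, -0.0, -5.0]
width: 0.206
```

>>> {"fn": "servo_tool", "kwargs": {
  "deltas": [0,0,2,0,0,0,2,0,0,0,1.5,0]
}}

```text
time: 16.35
position: [470.5, -180.5, 121.9]
tcp_rot: [[0.003, -1.0, -0.0], [-1.0, -0.003, -0.0], [0.0, 0.0, -1.0]]
ft_force: [-0.1, 0.4, -5.0]
width: 0.206
```

>>> {"fn": "servo_tool", "kwargs": {
  "deltas": [0,0,1.5,0,0,0,1.5,0,0,0,1,0]
}}

```text
time: 16.73
position: [470.6, -180.5, 117.9]
tcp_rot: [[0.003, -1.0, -0.0], [-1.0, -0.003, 0.0], [-0.0, 0.0, -1.0]]
ft_force: [-0.8, 1.3, -4.5]
width: 0.209
```

It is entering without a lateral force. Continuing.

>>> {"fn": "servo_tool", "kwargs": {
  "deltas": [0,0,1,0,0,0,1,0,0,0,0.5,0]
}}

```text
time: 17.1
position: [470.6, -180.5, 115.5]
tcp_rot: [[0.003, -1.0, 0.0], [-1.0, -0.003, -0.0], [0.0, -0.0, -1.0]]
ft_force: [0.3, -0.1, -5.4]
width: 0.21
```

>>> {"fn": "servo_tool", "kwargs": {
  "deltas": [0,0,1,0,0,0,0.5,0]
}}

```text
time: 17.35
position: [470.6, -180.5, 114.0]
tcp_rot: [[0.003, -1.0, -0.0], [-1.0, -0.003, -0.0], [0.0, 0.0, -1.0]]
ft_force: [0.1, -0.0, -4.8]
width: 0.207
```

>>> {"fn": "servo_tool", "kwargs": {
  "deltas": [0,0,0.7,0,0,0,0,0]
}}

```text
time: 17.6
position: [470.6, -180.6, 113.4]
tcp_rot: [[0.003, -1.0, 0.0], [-1.0, -0.003, -0.0], [0.0, -0.0, -1.0]]
ft_force: [-0.1, -0.6, -4.8]
width: 0.211
```

>>> {"fn": "servo_tool", "kwargs": {
  "deltas": [0,0,0.5,0,0,0,0,0]
}}

```text
time: 17.85
position: [470.7, -180.7, 113.3]
tcp_rot: [[0.003, -1.0, 0.0], [-1.0, -0.003, -0.0], [0.0, -0.0, -1.0]]
ft_force: [-1.7, 0.3, 2.0]
width: 0.207
```

>>> {"fn": "servo_tool", "kwargs": {
  "deltas": [0,0,0.5,0,0,0,0,0]
}}

```text
time: 18.1
position: [470.7, -180.7, 113.3]
tcp_rot: [[0.003, -1.0, 0.0], [-1.0, -0.003, -0.001], [0.001, -0.0, -1.0]]
ft_force: [-3.9, -0.2, 5.9]
width: 0.208
```

>>> {"fn": "servo_tool", "kwargs": {
  "deltas": [0,0,0.5,0,0,0,0,0]
}}

```text
time: 18.35
position: [470.7, -180.7, 113.2]
tcp_rot: [[0.002, -1.0, 0.0], [-1.0, -0.002, -0.001], [0.001, -0.0, -1.0]]
ft_force: [-5.3, 0.5, 11.3]
width: 0.204
```

Seated hard at the expected height (113.2 gives lid origin about 58). Easing off and opening.

>>> {"fn": "servo_tool", "kwargs": {
  "deltas": [0,0,-0.8,0,0,0,-0.7,0,0,0,0,0]
}}

```text
time: 18.73
position: [470.7, -180.7, 113.3]
tcp_rot: [[0.003, -1.0, 0.0], [-1.0, -0.003, -0.0], [0.0, -0.0, -1.0]]
ft_force: [-1.5, -0.6, 0.4]
width: 0.208
```

>>> {"fn": "servo_tool", "kwargs": {
  "deltas": [0,0,0,0,0,0,0,0,0,0,0,0,0,0,0,0,0,0,0,0],
  "grip": 1
}}

```text
time: 19.35
position: [470.7, -180.5, 113.4]
tcp_rot: [[0.003, -1.0, 0.0], [-1.0, -0.003, -0.0], [0.0, -0.0, -1.0]]
ft_force: [-0.7, -0.4, 0.1]
width: 0.728
```

>>> {"fn": "servo_tool", "kwargs": {
  "deltas": [0,0,0,0,0,0,0,0,0,0,0,0]
}}

```text
time: 19.73
position: [470.6, -180.5, 113.4]
tcp_rot: [[0.003, -1.0, 0.0], [-1.0, -0.003, -0.0], [0.0, -0.0, -1.0]]
ft_force: [0.6, -0.3, -0.0]
width: 1.002
```

Run:
```python
from m import *
s=get_state();print(s['time'],s['position'],s['tcp_rot'][0],s['ft_force'],s['width'])
p=camera_params('wrist');im=read_camera('wrist');cv2.imwrite('pics/w9.png',im);np.savez('w9.npz',**p)
im=read_camera('side');cv2.imwrite('pics/s9f.png',im);cv2.imwrite('pics/s9.png',cv2.resize(im[60:220,300:500],None,fx=3.7,fy=3.7,interpolation=cv2.INTER_CUBIC))
```

```text
19.725 [ 470.61907635 -180.51030753  113.36599256] [ 2.72405044e-03 -9.99996290e-01  2.28076895e-05] [ 0.62103955 -0.30413426 -0.03481365] 1.0015746907685579
```

View pics/s9.png

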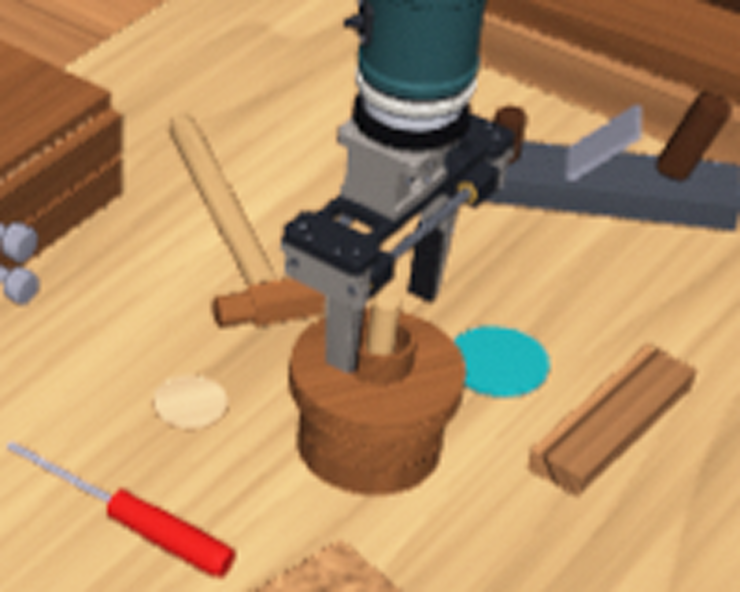

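View pics/w9.png

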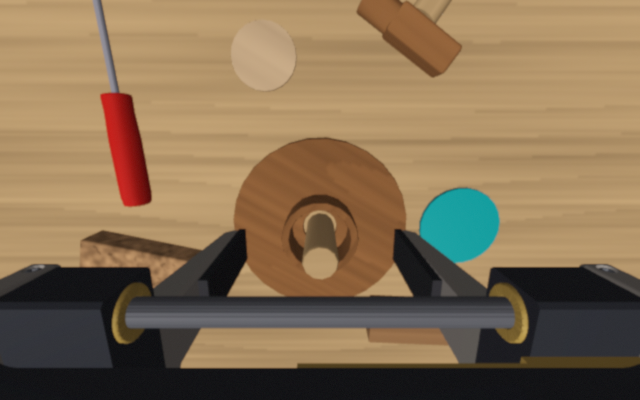

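Everything is seated and nested, with the knob (320,260) and lid outline (234..406) centred between the fingers. Descending around the collar.

>>> {"fn": "servo_tool", "kwargs": {
  "deltas": [0,0,10,0,0,0,10,0,0,0,6,0,0,0,2,0,0,0,0,0]
}}

```text
time: 20.45
position: [470.6, -180.4, 85.2]
tcp_rot: [[0.003, -1.0, -0.0], [-1.0, -0.003, 0.0], [-0.0, 0.0, -1.0]]
ft_force: [0.1, 0.8, 0.9]
width: 1.0
```

>>> {"fn": "servo_tool", "kwargs": {
  "deltas": [0,0,0,0,0,0,0,0]
}}

```text
time: 20.7
position: [470.8, -180.6, 85.6]
tcp_rot: [[0.003, -1.0, 0.0], [-1.0, -0.003, -0.0], [0.0, -0.0, -1.0]]
ft_force: [0.1, 0.1, 1.5]
width: 0.999
```

>>> {"fn": "servo_tool", "kwargs": {
  "deltas": [0,0,0,0,0,0,0,0,0,0,0,0,0,0,0,0,0,0,0,0],
  "grip": -1,
  "grip_force": 25
}}

```text
time: 21.32
position: [470.6, -180.5, 85.4]
tcp_rot: [[0.003, -1.0, -0.0], [-1.0, -0.003, 0.0], [-0.0, 0.0, -1.0]]
ft_force: [-0.3, 0.2, 0.1]
width: 0.54
```

>>> {"fn": "servo_tool", "kwargs": {
  "deltas": [0,0,0,0,0,0,0,0]
}}

```text
time: 21.58
position: [470.6, -180.5, 85.4]
tcp_rot: [[0.003, -1.0, 0.0], [-1.0, -0.003, -0.0], [0.0, -0.0, -1.0]]
ft_force: [0.3, -0.3, 0.1]
width: 0.544
```

Grip width is 50 mm, which matches the collar. Lifting slowly.

>>> {"fn": "servo_tool", "kwargs": {
  "deltas": [0,0,-1,0,0,0,-2,0,0,0,-2,0,0,0,-3,0,0,0,0,0]
}}

```text
time: 22.2
position: [470.8, -180.6, 93.7]
tcp_rot: [[0.003, -1.0, 0.001], [-1.0, -0.003, -0.0], [0.0, -0.001, -1.0]]
ft_force: [0.5, 0.6, -1.9]
width: 0.541
```

Run:
```python
from m import *
s=get_state();print(s['time'],s['position'],s['ft_force'],s['wrist_torque'],s['width'])
im=read_camera('side');cv2.imwrite('pics/s10.png',cv2.resize(im[60:220,300:500],None,fx=3.7,fy=3.7,interpolation=cv2.INTER_CUBIC))
```

```text
22.2 [ 470.80448567 -180.5873523    93.66296743] [ 0.50382378  0.58959988 -1.91746432] [-0.03726507  0.01814491  0.03028925] 0.540947819431527
```

View pics/s10.png

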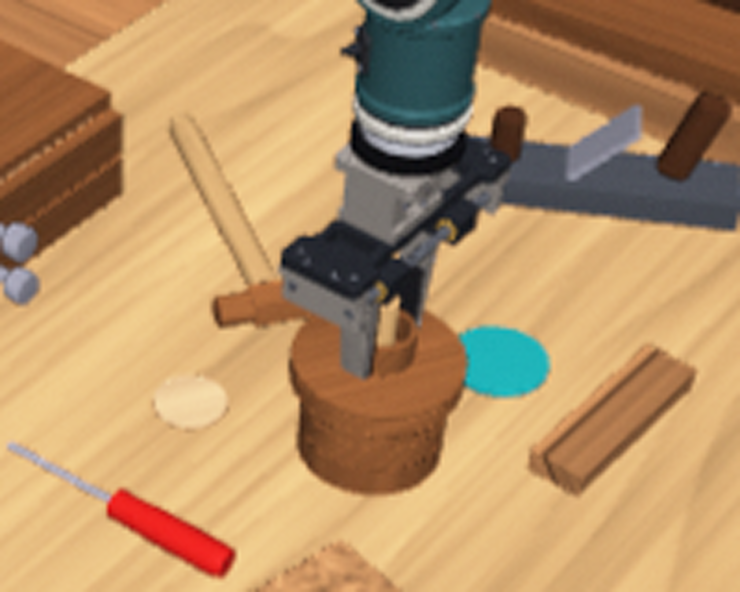

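The load is 1.9 N, i.e. the outer lid alone (0.18 kg), hanging level. Continuing straight up.

>>> {"fn": "servo_tool", "kwargs": {
  "deltas": [0,0,-5,0,0,0,-8,0,0,0,-10,0,0,0,-10,0,0,0,-10,0]
}}

```text
time: 22.88
position: [470.7, -180.6, 137.3]
tcp_rot: [[0.003, -1.0, 0.0], [-1.0, -0.003, -0.0], [0.0, -0.0, -1.0]]
ft_force: [-0.2, 0.5, -2.5]
width: 0.545
```

>>> {"fn": "servo_tool", "kwargs": {
  "deltas": [0,0,-12,0,0,0,-15,0,0,0,-15,0,0,0,-10,0,0,0,-7,0]
}}

```text
time: 23.5
position: [470.7, -180.6, 196.1]
tcp_rot: [[0.003, -1.0, 0.0], [-1.0, -0.003, -0.0], [0.0, -0.0, -1.0]]
ft_force: [-0.5, -0.5, -2.9]
width: 0.543
```

>>> {"fn": "servo_tool", "kwargs": {
  "deltas": [0,0,0,0,0,0,0,0,0,0,0,0,0,0,0,0,0,0,0,0]
}}

```text
time: 24.12
position: [470.5, -180.5, 195.2]
tcp_rot: [[0.003, -1.0, -0.0], [-1.0, -0.003, 0.0], [-0.0, 0.0, -1.0]]
ft_force: [-0.1, -0.7, -1.5]
width: 0.547
```

Run:
```python
from m import *
s=get_state();print(s['time'],s['position'],s['tcp_rot'][2],s['ft_force'],s['wrist_torque'],s['width'])
im=read_camera('side');cv2.imwrite('pics/s11f.png',im);cv2.imwrite('pics/s11.png',cv2.resize(im[40:220,300:500],None,fx=3.3,fy=3.3,interpolation=cv2.INTER_CUBIC))
im=read_camera('wrist');cv2.imwrite('pics/w11.png',im)
im=read_camera('top');cv2.imwrite('pics/t11.png',im)
```

```text
24.125 [ 470.52971858 -180.45873117  195.19066596] [-1.34696807e-04  3.46669979e-04 -9.99999931e-01] [-0.11066785 -0.69729358 -1.52385833] [-0.00592988  0.01406859 -0.01971229] 0.5469500313643321
```

View pics/s11.png

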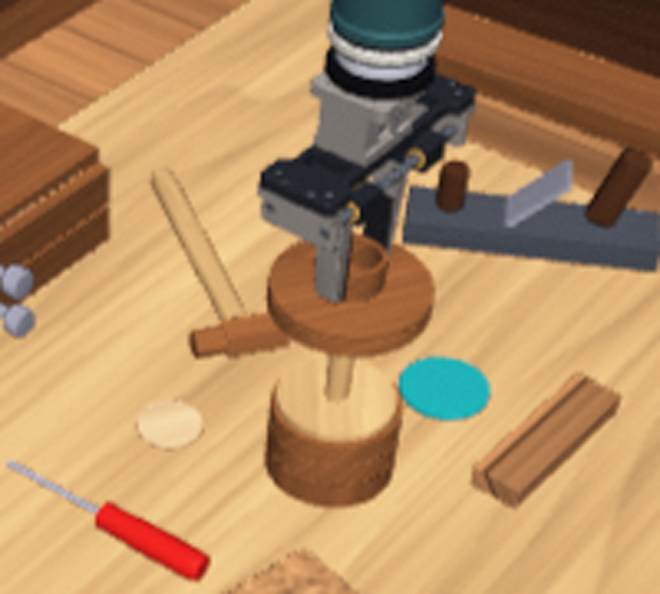

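View pics/w11.png

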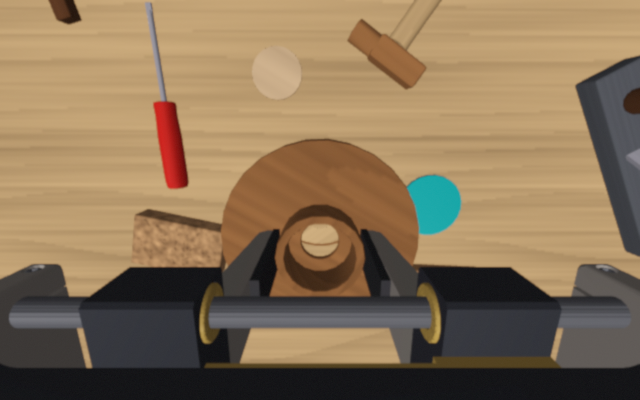

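View pics/t11.png

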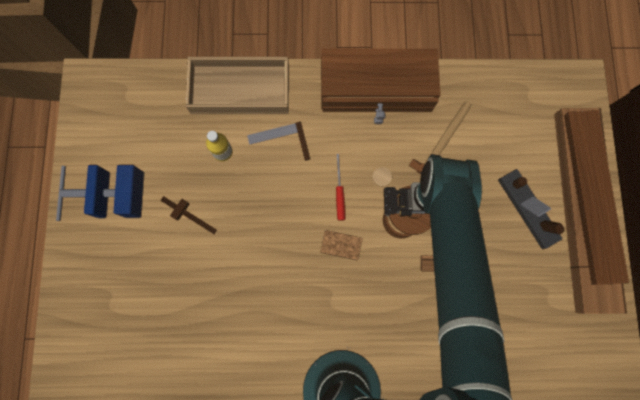

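The side view shows the pale inner lid flat on the rim and the outer lid level well above the knob (about (340,290) in the crop). The top view shows the bystanders where they were. Outer lid's lower edge is at about 60+110 = 170 mm (145 needed). Handing in.

Run:
```python
from rig import *
print(get_state()['dq']); print(sign_off())
```

```text
[ 0.11126808 -0.05469606  0.01454788  0.06254671 -0.0623797   0.09044227
 -0.06387137]
the job is handed in; nothing more can be done
None
```

The job is handed in, about 24 s into the 72 s allowed, and none of my checks failed. `sign_off` gives no verdict, so the result itself is unconfirmed.

- **Disc:** I pressed it with the shut fingers on its high side. It yielded at about 4 N and stopped hard with the tool at 54.3 mm. The side camera then put its top edge at about 54 mm along most of the visible arc, against about 55–62 mm before. The last two readings at one end (56–57 mm) were unreliable because of the rim, and I left them out.
- **Lids:** I gripped them by the knob and carried them nested. They went into the canister with almost no sideways force. They seated firmly at tool height 113.2 mm, which puts the inner lid's origin at about 58 mm.
- **Outer lid:** I gripped it by the collar (opening about 50 mm) and lifted it straight up. The load was about 2 N, so it came up alone. It finished level with its lower edge at about 170 mm, above the 145 mm needed and clear of the knob top at 142 mm.
- **Last pictures:** The inner lid lies flat on the rim and the bystanders look unmoved. The arm hid part of the offcut and mallet in the top view, but both showed in place in the side view.

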